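# Empty the parts-shaker jar into the tray

### The arm

A 7-joint arm with a two-finger parallel gripper is mounted at the origin on the work surface. World frame = base frame: x ahead of the robot, y to its left, z up, the work surface at z = 0. Lengths are in mm, angles in degrees, forces in N, time in s.
With the tool pointing down it reaches from about 400 to 875 mm from the base axis. Payload 6.5 kg.
Tool frame: the origin (TCP) lies midway between the tips of the shut fingers; the grasp point (between the pads) lies 19 mm behind it; z points along the fingers, y is the line along which they close (so a half turn about z gives the same grasp; the last joint's range is limited). The gripper opens to 85 mm and grips with 20 to 120 N. Pads are 22 mm wide; open, the fingers measure 114 mm over their backs; the gripper's body (76 mm by 85 mm) begins 54 mm behind the grasp point. The pads swing forward as they close: fully open they stand 13 mm farther back than shut.
Start: joints at [-69.053, 30.733, -0.252, 88.115, 0.149, 61.152, -4.079], TCP at [272.024, 590.333, 231.29] pointing down, gripper open.
Joint ranges: [-154.64, 154.64], [-21.42, 123.67], [-72.66, 72.17], [13.99, 137.28], [-74.86, 254.86], [10.95, 109.41], [-158.01, 158.01]. Speed limits (degrees/s): [136.94, 136.94, 180, 180, 180, 180, 180].

### API

Orientations are given as [roll, pitch, yaw] about the fixed x, y, z axes, in that order (R = Rz(yaw) Ry(pitch) Rx(roll)).
In Python, from cell import env, jaws, kinematics, read_camera, calibration, workorder, readout gives the robot as it stands. Calls block until the motion is done:
- env.move_ptp(position, orientation): joint-space move of the TCP to a pose.
- env.servo_line(position, frame=None, max_speed=150): straight line of the TCP; frame=None keeps the orientation; max_speed is the mean speed in mm/s.
- env.movej(angles): joint-space move.
- jaws.open_gripper() and jaws.close(): open the fingers fully, or close them until they stop; the grip force is fixed at half the most.
- env.pause(seconds).
- kinematics.solve_ik(position, orientation): joint angles nearest the present ones, or None.
- read_camera(name): name is "scene" or "top"; returns the picture (420x560x3 uint8, red, green, blue); there is no depth.
- calibration(name): a dict with "vertical_fov" (degrees; the focal length in pixels is half the picture's height over the tangent of half this angle, whatever the lens; pixels are square), "cx", "cy" (the principal point, pixels), "xyz" and "attitude" of the camera in the world. Camera axes: x right, y down, z forward; pixel columns grow to the right and rows downward; lengths in mm; the calibration is good to about 2 mm. A picture is of the moment at which its call begins. calibration takes no time and is no camera call.
A pose or a line that the arm cannot do raises env.Unreachable and nothing moves.
- workorder.hand_in(): hands the job in; it is judged then, once.
Readings, each from a call of its own:
- readout.get_t(): time.
- readout.get_joint_positions(): joint angles.
- readout.get_qd(): joint speeds.
- readout.get_joint_torque(): joint torques, N m.
- readout.get_ee_pos(): TCP position.
- readout.get_ee_rot(): TCP orientation.
- readout.get_contact_force(): force on the tool from outside, world axes, zero at the start.
- readout.get_torque(): the same for the moment, N m.
- readout.get_finger_gap(): finger opening in mm.
- readout.get_gripper_force(): force on a finger pad.
Only numpy, scipy, OpenCV 4.12 (cv2) and the standard library are available. Lean on these libraries where they do the work, as an engineer would, in place of code of your own. Each camera call takes 0.05 s, during which the arm holds its last target. There are 200 camera calls.

### The job

Get the last four steel balls, too big for the holes, out of the shaker jar on the tipping stand. First unscrew the perforated cap anticlockwise, lift it off and set it down (do not drop it) flat, bar up, wholly on the black rubber mat; then swing the cam lock's handle clockwise over its hump until it drops fully home in the low notch. Last, push the tip lever over until the jar is at its stop, so that all the balls pour into the steel tray; leave the jar tipped and the lock in the notch, and do not disturb the other things on the bench.

Things in the scene. Friction and masses are not known exactly. Their poses are not given: they have to be found in the camera images.
- stand: Grey steel tipping stand, fixed. Base plate 190 (x) x 100 (y) mm; two uprights at x = +-62 mm, 142 mm high, carry a jar on a level pivot. Origin: on the bench right under the jar's centre. Its x axis runs along the pivot (125 mm above the bench), z up; the jar tips its mouth towards -y.
- jar (a joint): Tilt of the clear jar, rad: 0 upright, grows as the mouth tips to the stand's -y, stop at 2.1. Stiff (about 0.22 N m): stays where it is left. Held near 0 until the cam lock is turned. Jar: 76 mm across, 120 mm tall, inside width 69; floor 80 and rim 195 mm above the bench when upright.
- lever_grip (a point): Middle of the black grip bar of the tip lever fixed to the jar: 14 mm thick, 66 mm long, parallel to the stand's x axis, outside the -x upright. With the jar upright it is at x = -108, y = +31, z = 210 mm in the stand's frame, 90 mm from the pivot axis; pushing it over towards -y, then down, tips the jar.
- lock (a joint): Turn of the cam lock's steel handle about its post (axis at x = 0, y = +105 mm of the stand), rad: near 0 = locking, handle to the stand's +y; grows clockwise from above; 1.5 = home in the low notch, handle to +x. The sprung handle climbs 8 mm, highest near 0.7, then falls to 6 mm below its start. About 4 N at the handle.
- lock_grip (a point): Point on the cam lock's handle 55 mm out from the post axis, at mid-height of the handle (118 mm above the bench when locking). The handle is a bar 14 mm wide, 16 mm high, from 7 to 67 mm out from the axis, with a 22 mm round end 66 mm out.
- cap: Perforated aluminium shaker cap, 102 mm across, 22 mm high, on the jar. Origin: centre of its skirt's lower edge, 177 mm above the bench when on. Unscrews anticlockwise seen from above: free after 45 degrees, stopped at about 65 to 80; then it lifts straight off (18 mm clears the rim).
- cap_bar (a point): Centre of the straight grip bar on the cap's top, on the cap's axis, 35 mm above the cap's origin. The bar is 66 mm long (along the cap's x axis), 14 mm wide (y), 26 mm tall. The cap weighs 0.1 to 0.17 kg.
- mat: Black rubber mat 180 x 180 x 4 mm lying fixed on the bench left of the stand; origin at the centre of its underside, x and y along its sides.
- tray: Open steel tray 170 (x) x 200 (y) x 40 mm tall, walls 4 mm, loose on the bench on the stand's -y side, under where the jar's mouth comes down; origin at the centre of its underside.
- ball1: One of four polished steel balls, 26 mm across, that lie loose in the jar and are too big for the cap's holes. Origin: its centre.
- ball2: One of four polished steel balls, 26 mm across, that lie loose in the jar and are too big for the cap's holes. Origin: its centre.
- ball3: One of four polished steel balls, 26 mm across, that lie loose in the jar and are too big for the cap's holes. Origin: its centre.
- ball4: One of four polished steel balls, 26 mm across, that lie loose in the jar and are too big for the cap's holes. Origin: its centre.
Things that resemble listed ones, but are neither listed nor needed, are in the scene too. Several things have the shape of the cap; the one meant has the colours described above.

How it is judged (in metres and radians):
On the way, in this order (a step that is already met when the one before it is completed fails the run):
1. the cap is unscrewed and lifted off the upright jar (height (world z) of cap above 0.193 m and value of joint jar below 0.15 rad), for 0.1 s.
2. the cap lies flat on the rubber mat, let go, with the jar still upright and locked (x of cap in the frame of mat between -0.042 and 0.042 m and y of cap in the frame of mat between -0.042 and 0.042 m and height (world z) of cap below 0.012 m and angle between cap's own z axis and vertical below 0.1 rad and linear speed of cap below 0.03 m/s and contact force between cap and the fingers below 0.1 N and value of joint jar below 0.15 rad and value of joint lock below 0.5 rad), for 0.2 s.
3. the cam lock's handle is home in its low notch (value of joint lock above 1.35 rad), for 0.2 s.
4. the jar is tipped to its stop (value of joint jar above 1.9 rad), for 0.2 s.
At the end, for the whole second after the job is handed in: The cap lies bar up, within 42 mm of the mat's centre along each of its sides, at rest and let go; the lock reads over 1.35 rad; the jar is tipped over 1.9 rad; all four balls are inside the tray's walls (x of cap in the frame of mat between -0.042 and 0.042 m and y of cap in the frame of mat between -0.042 and 0.042 m and height (world z) of cap below 0.012 m and angle between cap's own z axis and vertical below 0.1 rad and linear speed of cap below 0.03 m/s and contact force between cap and the fingers below 0.1 N and value of joint lock above 1.35 rad and value of joint jar above 1.9 rad and x of ball1 in the frame of tray between -0.083 and 0.083 m and y of ball1 in the frame of tray between -0.098 and 0.098 m and z of ball1 in the frame of tray between 0 and 0.05 m and x of ball2 in the frame of tray between -0.083 and 0.083 m and y of ball2 in the frame of tray between -0.098 and 0.098 m and z of ball2 in the frame of tray between 0 and 0.05 m and x of ball3 in the frame of tray between -0.083 and 0.083 m and y of ball3 in the frame of tray between -0.098 and 0.098 m and z of ball3 in the frame of tray between 0 and 0.05 m and x of ball4 in the frame of tray between -0.083 and 0.083 m and y of ball4 in the frame of tray between -0.098 and 0.098 m and z of ball4 in the frame of tray between 0 and 0.05 m); the robot touches nothing.
It fails at once if the cap is dropped or flung: moving faster than 0.7 m/s while not held (linear speed of cap above 0.7 m/s and contact force between cap and the fingers below 0.1 N).
It fails at once if a bystander is moved by more than 40 mm (distance of any of spray_can, tape_roll, oil_bottle, filler_tin, hammer, glue_bottle, gear_puck from where it was at the start of the episode above 0.04 m).
It also fails if it takes over 72 s, if anything falls off the work surface, if the arm or the gripper's body presses on something with over 40 N, if the wrist force passes 120 N, or if a joint passes its speed limit or range.

## Working session

There is one attempt and no reset: what is moved stays moved. The work goes in short steps, each a Python script; the robot and the scene stay as the last script left them, time stands still between calls to the robot, and variables do not carry over. Pictures are saved under pics/ and viewed, at most 10 in all, crops included, and the job is handed in when it is done.

```bash
mkdir -p pics; ls; python3 - <<'E'
from cell import env, read_camera, calibration, readout
import cv2
for n in("scene","top"):
    print(n,calibration(n)); cv2.imwrite(f"pics/{n}0.png",read_camera(n)[:,:,::-1])
print(readout.get_t(),readout.get_ee_rot(),readout.get_ee_pos())
E
```

```text
pics
scene {'vertical_fov': 53.914410154484074, 'cx': 278.8505880449079, 'cy': 208.4598160583153, 'xyz': array([1100.89339492,  413.90275022,  781.69159806]), 'attitude': array([-135.10790926,    1.07258163,  113.88670498])}
top {'vertical_fov': 49.67116692201454, 'cx': 277.1438760368906, 'cy': 216.4222835200536, 'xyz': array([ 368.72479177,  105.67722398, 1052.00574185]), 'attitude': array([-170.29030195,   -0.22157751,  -88.48376781])}
0.1 [-1.79909476e+02  8.24511882e-03  1.55263986e+02] [271.81736345 589.81013105 230.48209243]
```

View pics/scene0.png

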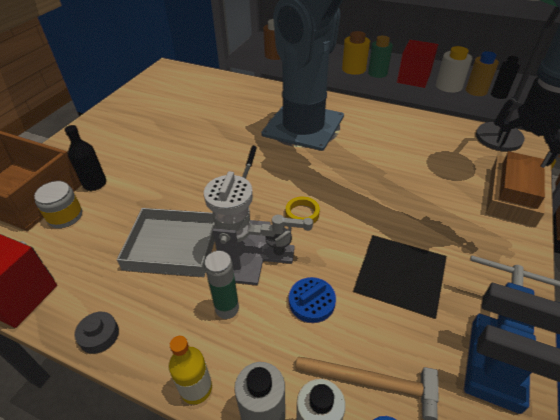

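View pics/top0.png

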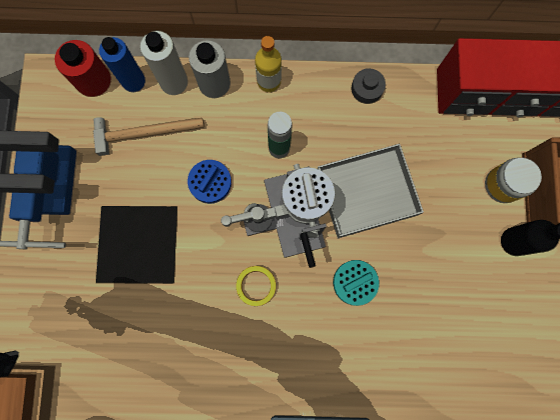

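The candidates for the cap in the top view are blue (209,181), teal (356,282) and silver (308,193). The silver one fits because it is bare aluminium and sits on the jar in the stand. I'll confirm it in an enlarged crop.

```bash
cat > h.py <<'E'
import numpy as np, cv2
from scipy.spatial.transform import Rotation as Ro
from cell import env, jaws, kinematics, read_camera, calibration, workorder, readout
def cam(n):
    c=calibration(n); f=210/np.tan(np.radians(c["vertical_fov"]/2))
    return c,f,Ro.from_euler("xyz",c["attitude"],degrees=True).as_matrix(),np.array(c["xyz"])
def p2w(n,u,v,z):
    c,f,R,t=cam(n); d=R@np.array([(u-c["cx"])/f,(v-c["cy"])/f,1.]); return t+d*(z-t[2])/d[2]
def w2p(n,P):
    c,f,R,t=cam(n); q=(np.atleast_2d(P)-t)@R; return q[:,:2]/q[:,2:]*f+[c["cx"],c["cy"]]
E
python3 - <<'E'
from h import *
for n in("top","scene"):
    im=cv2.imread(f"pics/{n}0.png")
    x,y=(210,140) if n=="top" else (190,150)
    cr=cv2.resize(im[y:y+130,x:x+130],None,fx=4.5,fy=4.5,interpolation=cv2.INTER_CUBIC)
    globals()[n]=cr[:, :]
im=np.hstack([cv2.resize(top,(400,400)),cv2.resize(scene,(400,400))])
cv2.imwrite("pics/crop1.png",im)
E
```

```text
(no output)
```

View pics/crop1.png

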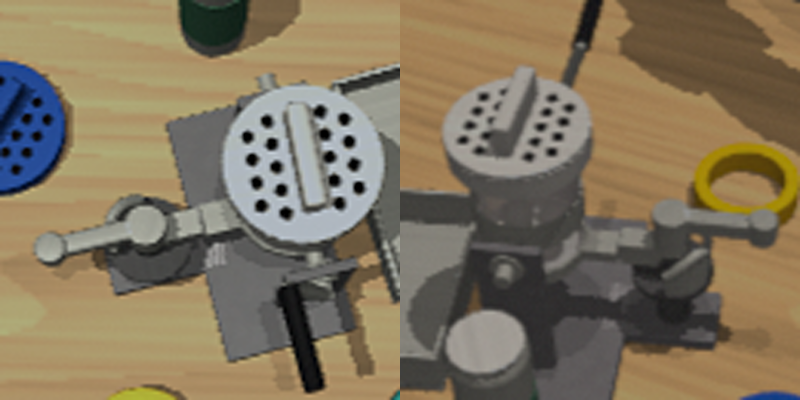

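The crop shows the perforated aluminium cap with its straight bar at crop (304,163), sitting on the jar with the lock and lever alongside, so this is the cap I want. Next I'll fit the poses.

```bash
python3 - <<'E'
from h import *
from scipy.optimize import least_squares
def t(x,y): return 210+x/3.077,140+y/3.077
def s(x,y): return 190+x/3.077,150+y/3.077
F=[("top",t(304,163),(0,0,199)),("top",t(168,122),(95,50,8)),("top",t(231,361),(-95,50,8)),("top",t(355,330),(-95,-50,8)),
("top",t(149,223),(0,105,130)),("top",t(49,249),(0,171,126)),("top",t(315,386),(-141,31,213)),("top",t(291,290),(-75,31,217)),
("scene",s(517-400,130),(0,0,199)),("scene",s(764-400,228),(0,171,118))]
def S(p,q): return Ro.from_euler("z",p[2]).apply(q)+[p[0],p[1],0]
f=lambda p: np.concatenate([w2p(n,S(p,np.array(q)))[0]-uv for n,uv,q in F])
r=least_squares(f,[500,100,.2],loss="soft_l1"); print(r.x[:2],np.degrees(r.x[2])); print(f(r.x).reshape(-1,2).round(1).tolist())
a=p2w("top",*t(297,106),225);b=p2w("top",*t(316,207),225);print("bar",a,b,np.degrees(np.arctan2(*(a-b)[1::-1])),np.linalg.norm(a-b))
print("capc",p2w("top",*t(304,163),199))
im=cv2.imread("pics/top0.png").astype(int)
m=(im.max(2)<45).astype(np.uint8);m[:190]=0;m[300:]=0;m[:,:85]=0;m[:,190:]=0
c=max(cv2.findContours(m,0,2)[0],key=cv2.contourArea);R=cv2.minAreaRect(c);print(R)
print("mat",p2w("top",*R[0],4),[p2w("top",*q,4)[:2].round() for q in cv2.boxPoints(R)])
tc=[p2w("top",*q,40)[:2].round() for q in[(401,147),(421,213)]];print("tray",tc)
for n,u,v in[("spray",280,155),("ring",256,286),("blue",209,181)]:print(n,p2w("top",u,v,0)[:2].round())
E
```

```text
[561.21984615  47.26388345] -344.4981276302743
[[-0.4, 0.5], [7.5, -1.7], [6.8, -1.5], [8.4, -1.8], [-1.6, 0.2], [-0.1, -0.3], [-0.3, 2.9], [-1.4, -0.7], [0.5, -3.8], [0.2, -1.7]]
bar [591.76639084  53.14858428 225.        ] [529.27978274  40.71258126 225.        ] 11.255859979752133 63.7120896180208
capc [562.1443792   46.54754096 199.        ]
((136.0, 244.0), (76.0, 80.0), 90.0)
mat [474.4390162  431.47904972   4.        ] [array([561., 532.]), array([566., 345.]), array([390., 333.]), array([385., 516.])]
tray [array([ 714., -177.]), array([ 559., -220.])]
spray [699. 103.]
ring [386. 151.]
blue [630. 271.]
```

```bash
cat >> h.py <<'E'
P0=np.array([561.5,47.,0]); YAW=15.5
def S(x,y,z): return (Ro.from_euler("z",YAW,degrees=True).apply([x,y,z])+P0)
def D(yaw): return [180,0,yaw]
def st(m=""): print(m,"t",round(readout.get_t(),2),"p",np.round(readout.get_ee_pos(),1),"rot",np.round(readout.get_ee_rot(),1),"F",np.round(readout.get_contact_force(),1),"M",np.round(readout.get_torque(),2),"gap",round(float(readout.get_finger_gap()),1))
E
python3 - <<'E'
from h import *
def ik(m,p,yaws):
    for y in yaws:
        q=kinematics.solve_ik(list(p),D(y)); print(m,y,None if q is None else np.round(q))
C=[562,47]
ik("grasp",C+[203],[11.3,191.3]); ik("turned",C+[203],[11.3+60,191.3+60]); ik("up",C+[260],[71.3,251.3])
ik("mat",[474,425,29],[71,251,161,341])
for th in(-.4,.6,1.5):
    r=[np.sin(th),np.cos(th)];tg=[np.cos(th),-np.sin(th)]
    y=YAW-np.degrees(th); ik(f"lock{th}",S(55*r[0]-22*tg[0],105+55*r[1]-22*tg[1],104),[y,y+90,y+180,y-90])
ik("lev0",S(-112,55,195),[15.5,105.5,195.5,-74.5]); ik("lev1",S(-112,-89,116),[15.5,105.5,195.5,-74.5])
E
```

```text
grasp 11.3 [-38.  28.  38. 105. -21.  54. -69.]
grasp 191.3 [-15.  24.   8. 103.  -4.  53.  95.]
turned 71.3 [-32.  27.  30. 104. -16.  53. -13.]
turned 251.3 [ -5.  24.  -6. 103.   3.  53. 149.]
up 71.3 [-34.  23.  32. 101. -13.  60. -16.]
up 251.3 [ -7.  21.  -2. 100.   1.  60. 151.]
mat 71 [-57.  45.  15.  97. -17.  40. -51.]
mat 251 [-34.  46. -18.  96.  19.  42. 100.]
mat 161 [-46.  44.   0.  96.  -0.  39.  25.]
mat 341 [ -69.   50.   35.   98.  -38.   45. -125.]
lock-0.4 38.41831180523293 [-46.  31.  26. 115. -21.  39. -57.]
lock-0.4 128.41831180523292 [-34.  29.  11. 115.  -9.  38.  21.]
lock-0.4 218.41831180523292 [-19.  29.  -8. 114.   6.  38.  98.]
lock-0.4 -51.58168819476707 [ -69.   46.   62.  116.  -54.   53. -118.]
lock0.6 -18.87746770784939 [ -53.   38.   38.  107.  -32.   45. -107.]
lock0.6 71.12253229215061 [-42.  34.  21. 107. -18.  42. -29.]
lock0.6 161.1225322921506 [-29.  33.   4. 106.  -3.  41.  48.]
lock0.6 -108.87746770784939 [-14.  34. -15. 105.  12.  43. 125.]
lock1.5 -70.44366926962348 [ -62.   54.   62.  102.  -55.   60. -138.]
lock1.5 19.556330730376516 [-44.  39.  31. 101. -26.  47. -71.]
lock1.5 109.55633073037652 [-33.  36.  15. 101. -12.  45.   8.]
lock1.5 -160.44366926962348 [-20.  36.  -3. 100.   3.  45.  85.]
lev0 15.5 [-48.  16.  39. 122. -14.  47. -75.]
lev0 105.5 [-35.  14.  23. 121.  -8.  46.   8.]
lev0 195.5 [-22.  14.   9. 120.  -3.  46.  93.]
lev0 -74.5 [ -66.   24.   64.  122.  -28.   50. -150.]
lev1 15.5 [-27.  29.  38. 120. -28.  40. -45.]
lev1 105.5 [-17.  26.  25. 119. -18.  38.  35.]
lev1 195.5 [ -7.  25.  12. 119.  -9.  37. 116.]
lev1 -74.5 [ -43.   41.   62.  120.  -50.   50. -115.]
```

```bash
python3 - <<'E'
from h import *
env.move_ptp([562,47,290],D(11.3)); st("above")
env.servo_line([562,47,204],max_speed=80); st("down")
jaws.close(); st("closed")
for a in(20,40,58):
    env.servo_line([562,47,204],D(11.3+a),max_speed=100); st(a)
env.servo_line([562,47,209],max_speed=30); st("lift5")
cv2.imwrite("pics/s2.png",cv2.resize(read_camera("scene")[100:300,140:400,::-1],None,fx=2.5,fy=2.5))
E
```

```text
above t 2.31 p [562.   48.3 289.8] rot [-180.     0.    11.4] F [ 0.  -0.8  0.6] M [ 0.05  0.02 -0.01] gap 85.4
down t 3.53 p [562.4  47.  204.5] rot [ 1.80e+02 -1.00e-01  1.13e+01] F [ 0.2  0.7 -0. ] M [ 0.01  0.   -0.02] gap 85.5
closed t 4.18 p [562.2  47.  204.2] rot [-180.    -0.    11.3] F [-0.3  0.1  3.2] M [-0.01  0.1   0.04] gap 12.8
20 t 4.68 p [562.2  46.7 204.2] rot [180.   -0.   31.1] F [-0.3 -0.3  4.5] M [-0.17  0.07  0.08] gap 12.5
40 t 5.18 p [562.3  46.7 204.2] rot [180.   -0.   51.1] F [-0.7 -1.7  4. ] M [-0.33 -0.01  0.1 ] gap 13.1
58 t 5.65 p [562.6  46.4 204.2] rot [179.9   0.   69. ] F [ 2.4 -4.5  3. ] M [-0.7  -0.46  0.17] gap 12.5
lift5 t 5.97 p [562.   46.2 208.7] rot [1.80e+02 1.00e-01 6.92e+01] F [ 2.6 -4.4 -0.3] M [-1.19 -0.64  0.01] gap 12.5
```

View pics/s2.png

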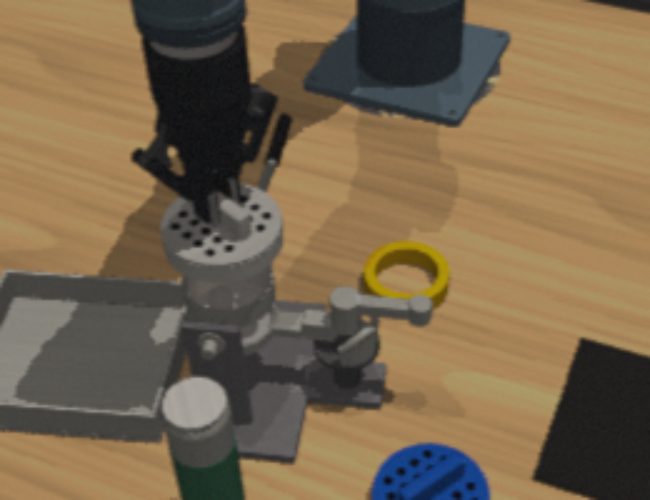

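The cap and its bar turned with the fingers (crop 225,215), and the 5 mm lift met no resistance. I'll carry on and set it down on the mat.

```bash
python3 - <<'E'
from h import *
for z in (218,230,265):
    env.servo_line([562,47,z],max_speed=50); st(z)
    if abs(readout.get_contact_force()[2])>15: raise SystemExit
env.move_ptp([474,428,120],D(161)); st("over mat")
env.servo_line([474,428,45],max_speed=80)
env.servo_line([474,428,35],max_speed=20)
z=35
while z>24 and readout.get_contact_force()[2]<3: 
    z-=1.; env.servo_line([474,428,z],max_speed=15)
st("down")
cv2.imwrite("pics/s3.png",cv2.resize(read_camera("scene")[170:370,300:560,::-1],None,fx=2.5,fy=2.5))
E
```

```text
218 t 6.35 p [562.   46.4 217.9] rot [180.    0.   69.2] F [ 2.8 -5.6  0.7] M [-1.31 -0.67 -0.04] gap 12.8
230 t 6.74 p [561.5  48.1 229.8] rot [-179.9   -0.    69.3] F [-0.   0.7 -2.4] M [-0.   -0.04  0.  ] gap 12.7
265 t 7.59 p [561.8  47.1 264.7] rot [-180.     0.    69.3] F [-0.  -0.3 -1.5] M [ 0.04 -0.03  0.01] gap 13.2
over mat t 9.13 p [475.6 426.5 120.4] rot [-1.800e+02  1.000e-01  1.608e+02] F [-0.1 -0.6 -1.1] M [0.03 0.01 0.06] gap 13.0
down t 12.12 p [474.1 428.1  31.2] rot [180.   0. 161.] F [-2.8 -2.3 10.9] M [-0.63  0.71  0.03] gap 12.7
```

View pics/s3.png

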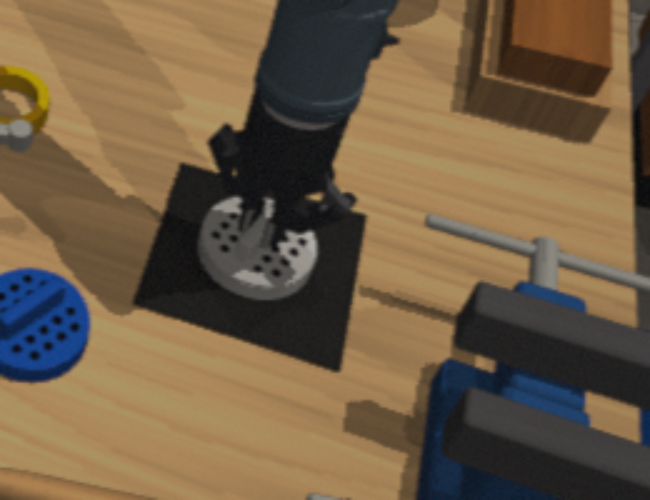

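The cap sits flat on the mat, roughly central at crop (258,245), with TCP z 31.2 as expected. I'll release it and push the cam lock.

```bash
python3 - <<'E'
from h import *
jaws.open_gripper(); env.servo_line([474,428,60],max_speed=60); env.servo_line([474,428,130],max_speed=150); env.pause(.1)
cv2.imwrite("pics/s4.png",read_camera("scene")[:,:,::-1])
jaws.close()
def fp(th,off,z=106,r=55):
    return S(r*np.sin(th)-off*np.cos(th),105+r*np.cos(th)+off*np.sin(th),z), D(YAW-np.degrees(th)+180)
p,o=fp(0,40,190); env.move_ptp(list(p),o)
p,o=fp(0,40); env.servo_line(list(p),max_speed=120); st("beside")
for th in np.r_[0:1.36:.15,1.4,1.45,1.5]:
    p,o=fp(th,19); env.servo_line(list(p),o,max_speed=60)
    f=readout.get_contact_force(); print(round(th,2),round(readout.get_t(),1),np.round(f,1))
    if np.linalg.norm(f)>20: break
cv2.imwrite("pics/s5.png",read_camera("scene")[:,:,::-1])
E
python3 - <<'E'
from h import *
a=cv2.imread("pics/s4.png")[170:370,300:460];b=cv2.imread("pics/s5.png")[130:330,170:330]
cv2.imwrite("pics/v4.png",cv2.resize(np.hstack([a,b]),None,fx=2.5,fy=2.5))
E
```

```text
beside t 16.88 p [480.6 191.  106.5] rot [ 1.800e+02  1.000e-01 -1.645e+02] F [0.1 0.3 0.4] M [-0.    0.06 -0.03] gap 0.0
0.0 17.4 [ 0.3 -0.7  0.8]
0.15 17.7 [-1.3 -1.   0.4]
0.3 18.0 [-5.7 -3.4  5.3]
0.45 18.3 [-0.7 -1.3  1.1]
0.6 18.6 [ 0.1  0.1 -0.8]
0.75 18.9 [-0.   0.  -0.3]
0.9 19.2 [ 0.6 -0.1 -0.8]
1.05 19.5 [-0.3 -0.6  0.3]
1.2 19.8 [-0.6  0.1 -0.4]
1.35 20.1 [-0.1  0.5  0.4]
1.4 20.3 [-0.1 -0.7 -0.4]
1.45 20.6 [ 0.7 -0.1  0.5]
1.5 20.8 [-0.4  0.3  1. ]
```

View pics/v4.png

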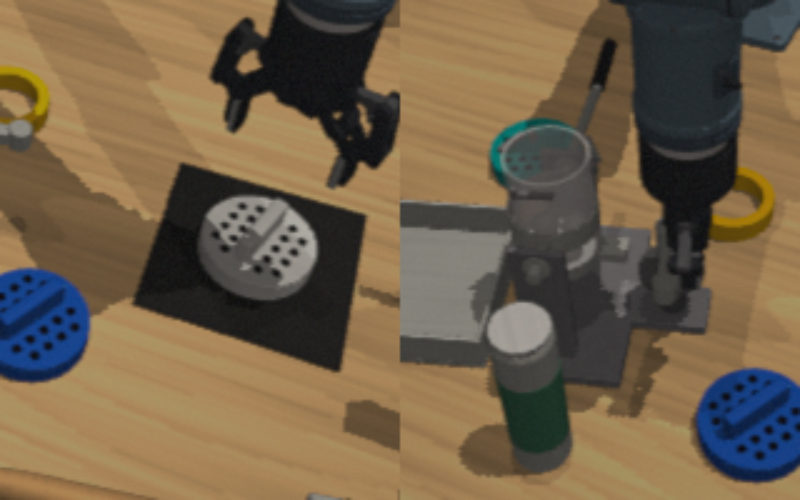

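The cap lies flat and released on the mat at (258,245). The fingers hide the lock, so I'll back away and look at it.

```bash
python3 - <<'E'
from h import *
p=S(60,165,106); env.servo_line(list(p),max_speed=100)
p=S(60,200,230); env.servo_line(list(p),max_speed=200); st()
a=read_camera("scene")[150:300,170:330,::-1];b=read_camera("top")[110:260,200:360,::-1]
cv2.imwrite("pics/v5.png",cv2.resize(np.hstack([a,b]),None,fx=2.5,fy=2.5,interpolation=cv2.INTER_CUBIC))
print(w2p("scene",[S(0,105,112),S(66,105,112)])-[170,150],w2p("top",[S(0,105,112),S(66,105,112)])-[40,110])
E
```

```text
t 22.19 p [565.3 254.7 228.8] rot [-179.9    0.   109.5] F [ 0.  -0.8 -0.3] M [ 0.01  0.03 -0.02] gap -0.2
[[108.55999959  71.4971558 ]
 [103.98039628  94.1818241 ]] [[217.28654577 104.09470285]
 [210.00923375  74.43642081]]
```

View pics/v5.png

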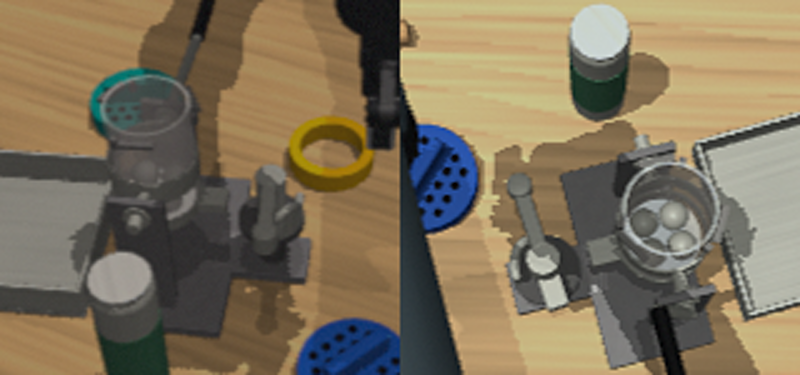

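The handle now points to the stand's +x, end at crop (518,186) and post at (543,260). That is about 1.48 rad, so it is home in the notch, and the balls are still in the jar. Next I'll push the tip lever.

```bash
python3 - <<'E'
from h import *
o=D(YAW+90); L=90.5
bar=lambda a:(-L*np.sin(a),125+L*np.cos(a))
env.move_ptp(list(S(-112,90,270)),o)
env.servo_line(list(S(-112,75,201)),o,max_speed=120); st("start")
for a in np.radians(np.r_[-20:56:8]):
    y,z=bar(a); env.servo_line(list(S(-112,y+18,z-9)),max_speed=60)
    f=readout.get_contact_force(); print(round(np.degrees(a)),np.round(f,1))
    if np.linalg.norm(f)>25: break
st("A")
y,z=bar(a)
env.servo_line(list(S(-112,y+28,z)),max_speed=80)
env.servo_line(list(S(-112,y+28,z+40)),max_speed=120)
env.servo_line(list(S(-112,y,z+40)),max_speed=100); st()
cv2.imwrite("pics/v6.png",np.hstack([cv2.resize(read_camera(n)[100:300,150:450,::-1],(400,267)) for n in("scene","top")]))
E
```

```text
start t 23.88 p [434.1  89.7 201.2] rot [180.    0.  105.5] F [ 0.6  0.5 -0.2] M [ 0.01 -0.02  0.  ] gap 0.2
-20 [-0.4  0.  -0.6]
-12 [ 0.3  0.7 -0.2]
-4 [-0.6 -0.6  0.8]
4 [0.4 1.2 0.4]
12 [ 0.4 -0.9  0.1]
20 [0.3 0.1 0.4]
28 [ 1.1  0.2 -0.5]
36 [1.1 0.3 0.5]
44 [-1.   0.3 -0.5]
52 [-0.5  0.4  0.8]
A t 27.68 p [467.6 -34.9 171.3] rot [-179.9    0.   105.5] F [-0.5  0.4  0.8] M [ 0.21 -0.01  0.01] gap -0.1
 t 28.92 p [472.1 -51.6 220.1] rot [-179.9   -0.   105.4] F [-0.4 -0.5 -0.1] M [ 0.03 -0.   -0.  ] gap -0.1
```

View pics/v6.png

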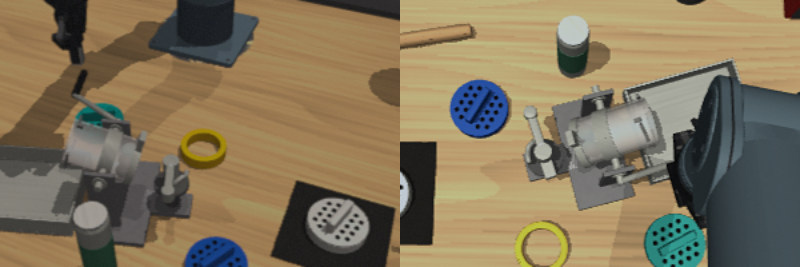

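The jar is tipped about 70 degrees, and the fingertips at (75,60) are just above the grip bar at (78,82). Now I'll press down to the stop.

```bash
python3 - <<'E'
from h import *
L=90.5
bar=lambda a:(-L*np.sin(a),125+L*np.cos(a))
for a in np.radians(np.r_[45,52:106:4]):
    y,z=bar(a); env.servo_line(list(S(-112,y-2,z+7)),max_speed=40)
    f=readout.get_contact_force(); print(round(np.degrees(a)),np.round(f,1))
    if f[2]>15: break
st("B"); env.pause(.5); st()
p=np.array(readout.get_ee_pos()); env.servo_line(list(p+[0,0,120]),max_speed=120)
env.servo_line(list(S(-150,60,260)),max_speed=250)
env.move_ptp([440,250,300],D(105)); env.pause(.5); st()
im=[cv2.resize(read_camera(n)[120:270,100:300,::-1] if n=="scene" else read_camera(n)[120:270,230:430,::-1],(400,300),interpolation=cv2.INTER_CUBIC) for n in("scene","top")]
cv2.imwrite("pics/v7.png",np.hstack(im))
cv2.imwrite("pics/v7full.png",read_camera("scene")[:,:,::-1])
E
```

```text
45 [ 0.4  0.1 -0.5]
52 [-0.4 -0.3 -0.1]
56 [-0.6 -0.2 -0.2]
60 [-0.7 -0.9  0.1]
64 [-0.6 -0.8  0. ]
68 [ 0.2 -0.2 -0. ]
72 [0.3 0.3 0.6]
76 [ 0.9 -0.8  0.3]
80 [ 0.2 -0.9 -0.3]
84 [ 0.8 -0.8  0.2]
88 [-0.3 -0.1  0.1]
92 [-1.1 -0.3 -0.1]
96 [-1.1  0.2 -0.4]
100 [-0.4  0.   0.9]
104 [-13.9  -0.7  53.8]
B t 34.23 p [478.4 -70.6 113.9] rot [ 1.799e+02 -1.000e-01  1.054e+02] F [-13.9  -0.7  53.8] M [-0.15  3.32 -0.01] gap -0.3
 t 34.73 p [478.3 -70.6 113.9] rot [ 1.799e+02 -1.000e-01  1.054e+02] F [-15.2  -0.4  54.4] M [-0.13  3.29  0.03] gap 0.1
 t 37.99 p [440.  249.8 300.1] rot [180.  -0. 105.] F [-1.2 -0.7 -0.2] M [-0.05 -0.03 -0.03] gap -0.4
```

View pics/v7.png

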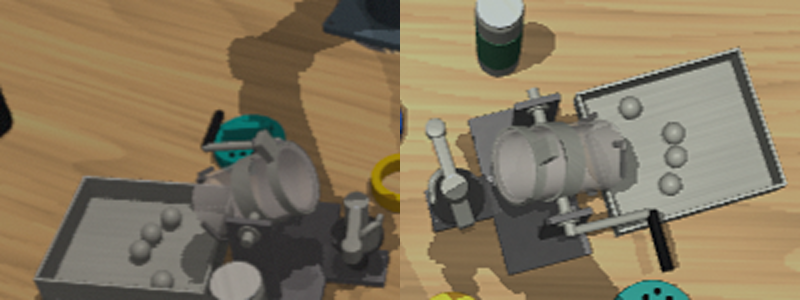

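All four balls are in the tray at top crop (630,107), (673,132), (676,156) and (670,184). The jar is at its stop, the lock still points to +x, and the arm is clear, so I'm handing in.

```bash
python3 -c "
from h import *
print(workorder.hand_in())"
```

```text
the job is handed in; nothing more can be done
None
```

The job is handed in, with no verdict returned: in my last pictures the cap lay flat on the mat, the lock was home in its notch, the jar was at its stop and all four balls were in the tray, after about 38 s of the 72 s allowed.

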